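# Lock the punch's paper guide and key in the punch run

## Robot

A 6-joint arm with a two-finger parallel gripper is mounted at the origin on the work surface. World frame = base frame: x ahead of the robot, y to its left, z up, the work surface at z = 0. Lengths are in m, angles in rad, forces in N, time in s.
With the tool pointing down it reaches from about 0.325 to 0.775 m from the base axis. Payload 9.3 kg.
Tool frame: the origin (TCP) lies at the very end of the fingers, on their centre line; the grasp point (between the pads) lies 19 mm behind it; x points along the fingers, y is the direction in which the jaws open and shut, and the axes are right-handed (so a half turn about x gives the same grasp; the last joint's range is limited). The gripper opens to 85 mm and grips with 20 to 120 N. Pads are 22 mm wide; open, the fingers measure 114 mm over their backs; the gripper's body (76 mm by 85 mm) begins 54 mm behind the grasp point. The pads swing forward as they close: fully open they stand 13 mm farther back than shut.
Start: joints at [0.955, 0.259, 0.021, 1.334, 0, 1.418], TCP at [0.246, 0.492, 0.231] pointing down, gripper open.
Joint ranges: [-3.04, 3.04], [-0.91, 1.82], [-1.04, 1.36], [-1.92, 1.95], [-1.52, 1.45], [-3.14, 3.14]. Speed limits (rad/s): [2.22, 2.22, 2.79, 3.14, 3.14, 3.14].

## Interface

Orientations are given as a rotation vector (axis times angle).
In Python, from plant import r gives the robot as it stands.
- The arm moves only by the tool carry_out, never from a script. Its argument "series" is a list of rows, each a list of 3 entries, a list of its own where there are three numbers: the closure in counts, from 0 (fully open) to 255 (shut), then the shift along the world's x, y, z in units of 50 cm (1.0 is 50 cm), then the turn about the world's z in units of 180 degrees (1.0 is 180 degrees). In form: [[jaw, [dx, dy, dz], twist], ...]. A call has exactly 8 rows; each row is the pose to reach, as a shift and turn from the pose commanded when the call began, turning the shorter way round; what a row does not reach only later rows make up. A row lasts 1/12 s, in which the tool goes at most 41.7 mm and 7.16 degrees, less where a joint would pass 70% of its speed; a pose out of reach is approached as far as the arm can. A call with a number of a shift or a turn outside -1 to 1 is refused whole. A call with a gripper value outside its range is refused whole. The fingers move at their own pace and stop on an object; "newtons" is the grip in N (left out, the last holds). Time passes only in rows, so rows that repeat a pose let the fingers close, or fill a call up. It gives the time, the measured TCP pose, the force and the opening at its end, in the units of the state.
- r.state(): the state, without advancing time (a new reading comes with each control period).
- r.snapshot(name): name is "side" or "top" or "wrist"; returns (picture, depth): 480x640x3 uint8, red, green, blue; 480x640 float32, m along the optical axis (not along the pixel's ray), 0 where there is no reading.
- r.get_calibration(name): a dict with "fov_y" (degrees; the focal length in pixels is half the picture's height over the tangent of half this angle, whatever the lens; pixels are square), "cx", "cy" (the principal point, pixels), "distortion" ([k1, k2, p1, p2, k3] as OpenCV has them; the pictures are not rectified), "R" (3x3) and "t" (3): a world point X has camera coordinates R X + t. Camera axes: x right, y down, z forward; pixel columns grow to the right and rows downward; lengths in m; the calibration is good to about 2 mm. A picture is of the moment at which its call begins: read the wrist's pose just before it. get_calibration takes no time and is no camera call; for the wrist camera it gives the pose at the moment of the call.
- r.sign_off(): hands the job in, once; it reports no verdict.
The state is a dict: "time": time; "joints": joint angles; "dq": joint speeds; "effort": joint torques, N m; "tcp_pos": TCP position; "tool_rot": TCP orientation; "ft_force": force on the tool from outside, world axes, zero at the start; "moment": the same for the moment, N m; "width": finger opening in m.
Only numpy, scipy, OpenCV 4.12 (cv2) and the standard library are available. Lean on these libraries where they do the work, as an engineer would, in place of code of your own. Each camera call takes 0.05 s, during which the arm holds its last target. There are 200 camera calls.

## Task

Set up the electric paper punch: pinch its paper guide by the white tab, slide it until the tab lines up with the orange marker, then swing the guide's lever all the way down to lock it there. After that, start the run on the control unit by pressing the blue, then the yellow, then the green key fully down, one at a time, letting each come back up before the next. Do not press the red key, and leave the other things on the desk where they are.

Things in the scene. Friction and masses are not known exactly. Their poses are not given: they have to be found in the camera images.
- punch_bed: grey electric paper punch, 260 x 260 mm, flat bed 25 mm high, a low punch head at its far edge to 80 mm. Origin on the desk near its middle; x points away from the robot, y along the rail of the paper guide, z up. The points on it below have these same axes
- guide_tab (a point): centre of the white upright grip tab of the sliding paper guide: 26 mm (x) by 14 mm (y) by 44 mm high, a thin black line down its middle, foot 44 mm above the desk on a black slide 34 mm wide in y. To be pinched across its 14 mm from above; nothing else within 40 mm on either side above the slide
- guide (a joint): position of the paper guide along its rail, 0 to 0.10 m, growing along the bed's +y; it slides with about 4 N of friction while the lever stands up
- marker_point (a point): tip of the orange pointed marker on the front edge of the punch bed (foot 24 mm wide, tip 24 mm above the bed), 38 mm nearer the robot than the tab's line. The guide is in line when the tab's middle has the same y, in the bed's axes, as this point. It is always to the +y side of where the guide starts
- lever_hinge (a point): axis of the guide's cam lever, along the bed's y; it rides on the guide, 65 mm beyond the tab's centre (+x) and 16.5 mm below it
- lever_tip (a point): centre of the lever's black roller tip (20 mm diameter, 26 mm wide in y), 75 mm from the hinge; the arm is a flat steel bar 14 mm wide, 7 mm thick
- cam_lever (a joint): lever angle: 0 = free, standing 75 degrees above level, leaning away from the robot (+x); grows as it swings down to +x; 1.17 rad = its stop, locked, lying 8 degrees above level, roller centre 60 mm above the desk. Stays up, and stays down once at the stop; needs about 3 to 6 N pressed down at the tip; when down its cam grips the rail
- console: grey control unit, 155 x 220 mm, 237 mm high; origin on the desk, 78 mm in front of its middle, x away from the robot. Its key panel slopes 30 degrees, facing up and towards the robot; over it a level black hood, whose underside is 215 mm above the desk and whose front edge lies 50 mm beyond the origin, overhangs: the edge is 19 mm behind and 114 mm above the centres of the key tops
- blue_key_top (a point): blue round key, 26 mm cap, 6 mm proud of a 42 mm black collar. Point at the centre of its top face; z points straight out of the key (30 degrees off vertical, towards the robot), y along the row. The four keys stand in one row, 46 mm apart, in varying order; because of the hood press along the key's axis
- yellow_key_top (a point): yellow round key, 26 mm cap, 6 mm proud of a 42 mm black collar. Point at the centre of its top face; z points straight out of the key (30 degrees off vertical, towards the robot), y along the row. The four keys stand in one row, 46 mm apart, in varying order; because of the hood press along the key's axis
- green_key_top (a point): green round key, 26 mm cap, 6 mm proud of a 42 mm black collar. Point at the centre of its top face; z points straight out of the key (30 degrees off vertical, towards the robot), y along the row. The four keys stand in one row, 46 mm apart, in varying order; because of the hood press along the key's axis
- red_key_top (a point): red round key, cancel: not to be pressed, 26 mm cap, 6 mm proud of a 42 mm black collar. Point at the centre of its top face; z points straight out of the key (30 degrees off vertical, towards the robot), y along the row. The four keys stand in one row, 46 mm apart, in varying order; because of the hood press along the key's axis
- blue_key (a joint): how far the blue key is pressed: 0 = up, 0.006 m = fully down, against a spring of 1.5 N at first and 5 N fully down
- yellow_key (a joint): how far the yellow key is pressed: 0 = up, 0.006 m = fully down, against a spring of 1.5 N at first and 5 N fully down
- green_key (a joint): how far the green key is pressed: 0 = up, 0.006 m = fully down, against a spring of 1.5 N at first and 5 N fully down
- red_key (a joint): how far the red key is pressed: 0 = up, 0.006 m = fully down, against a spring of 1.5 N at first and 5 N fully down
- notes_mid (a point): middle of the block of yellow sticky notes in a black holder, 60 x 85 x 22 mm, lying on the control unit's hood; to be left alone
- stapler_mid (a point): middle of the blue and black stapler, 150 x 38 x 50 mm; to be left alone
- pen_mug_mid (a point): middle of the blue mug with pens, 72 mm across, 95 mm high, pens to 150 mm; to be left alone
- sanitizer_mid (a point): middle of the clear bottle with green cap, 56 mm across, 150 mm high; to be left alone
- tape_mid (a point): middle of the black tape dispenser, 130 x 50 x 83 mm; to be left alone
- rubber_stamp_mid (a point): middle of the rubber stamp with wooden knob, 45 x 65 x 79 mm; to be left alone
- calculator_mid (a point): middle of the grey pocket calculator, 150 x 90 x 17 mm; to be left alone
- clip_tin_mid (a point): middle of the small round tin with red lid, 43 mm across, 22 mm high, standing on the punch head; to be left alone

How it is judged:
On the way, in this order (a step that is already met when the one before it is completed fails the run):
1. the guide stands in line with the orange marker, its lever still up (y of guide_tab in the frame of marker_point between -0.006 and 0.006 m and value of joint cam_lever below 0.7 rad), for 0.3 s.
2. the lever is down and the guide still in line (y of guide_tab in the frame of marker_point between -0.006 and 0.006 m and value of joint cam_lever above 1.05 rad), for 0.2 s.
3. the blue key is pressed down (value of joint blue_key above 0.0045 m), for 0.03 s.
4. the yellow key is pressed down (value of joint yellow_key above 0.0045 m), for 0.03 s.
5. the green key is pressed down (value of joint green_key above 0.0045 m), for 0.03 s.
At the end, for the whole second after the job is handed in: the middle of the guide's tab is within 6 mm of the marker's line, the lever is down (over 1.05 of its 1.17 rad) and all four keys are up again (less than 1.5 mm down) (all of step 2 and value of joint each of blue_key, yellow_key, green_key, red_key below 0.0015 m); the robot touches nothing.
It fails at once if the red key is pressed (more than 2.5 mm) (value of joint red_key above 0.0025 m).
It fails at once if a key is pressed (more than 3 mm) before the lever is down (value of joint cam_lever below 1 rad and value of joint any of blue_key, yellow_key, green_key above 0.003 m).
It fails at once if two keys are down at once (more than 2.5 mm each) (value of joint each of blue_key, yellow_key above 0.0025 m or value of joint each of blue_key, green_key above 0.0025 m or value of joint each of yellow_key, green_key above 0.0025 m).
It fails at once if another thing on the desk is shifted by more than 30 mm (distance of any of notes_mid, stapler_mid, pen_mug_mid, sanitizer_mid, tape_mid, rubber_stamp_mid, calculator_mid, clip_tin_mid from where it was at the start of the episode above 0.03 m).
It also fails if it takes over 72 s, if anything falls off the work surface, if the arm or the gripper's body presses on something with over 40 N, if the wrist force passes 120 N, or if a joint passes its speed limit or range.

## Working session

There is one attempt and no reset: what is moved stays moved. The work goes in short steps, Python scripts to look and compute and a tool call to move; the robot and the scene stay as the last step left them, time stands still between calls to the robot, and variables do not carry over. Pictures are saved under pics/ and viewed, on a budget of 10 in all, crops included, one or two more only if the job needs it, and the job is handed in when it is done.

Besides the shell and the picture viewer there is one more tool, called after "Emit:" as name(argument=value, ...), one argument or row to a line, values as JSON. carry_out: Moves the arm, as the interface text tells. Its arguments: {"type":"object","properties":{"series":{"type":"array","items":{"type":"array"}},"newtons":{"type":"number"}},"required":["series"]}

```bash
mkdir -p pics; ls
cat > h.py <<'E'
import numpy as np, cv2
from plant import r
def K(c):
    f=240/np.tan(np.radians(c["fov_y"])/2); return np.array([[f,0,c["cx"]],[0,f,c["cy"]],[0,0,1]])
def snap(n):
    c=r.get_calibration(n); im,d=r.snapshot(n); return im,d,c
def save(n,im): cv2.imwrite("pics/"+n,cv2.cvtColor(im,cv2.COLOR_RGB2BGR))
def ray(c,uv):
    p=cv2.undistortPoints(np.array([[uv]],float),K(c),np.array(c["distortion"],float))[0,0]
    R=np.array(c["R"]);t=np.array(c["t"])
    return -R.T@t, R.T@np.array([p[0],p[1],1.])
def onz(c,uv,z):
    o,d=ray(c,uv); return o+d*(z-o[2])/d[2]
def deep(c,uv,depth):
    o,d=ray(c,uv); u,v=int(round(uv[0])),int(round(uv[1])); q=depth[v-1:v+2,u-1:u+2]; q=q[q>0]
    return o+d*np.median(q) if len(q) else None
def proj(c,X):
    return cv2.projectPoints(np.array([X],float),cv2.Rodrigues(np.array(c["R"]))[0],np.array(c["t"],float),K(c),np.array(c["distortion"],float))[0][0,0]
E
python3 - <<'E'
from h import *
print(r.state())
for n in("side","top"):
    im,d,c=snap(n); save(n+"0.png",im); np.savez(n+"0.npz",im=im,d=d); print(n,-np.array(c["R"]).T@np.array(c["t"]),np.array(c["R"])[2],c["fov_y"],(d>0).mean())
E
```

```text
pics
{'time': 0.0, 'joints': array([ 9.55392119e-01,  2.59176884e-01,  2.07814068e-02,  1.33365718e+00,
       -1.61604682e-05,  1.41821313e+00]), 'dq': array([ 7.22723299e-04, -5.44597337e-05,  1.45500492e-03,  1.92654304e-04,
       -3.40946110e-04,  2.57272589e-03]), 'effort': array([-2.70328710e-03, -5.55648637e+01,  3.44528067e+01,  1.38010428e-02,
       -4.19867538e-04, -1.25931564e-05]), 'tcp_pos': array([0.24541098, 0.49192579, 0.2306822 ]), 'tool_rot': array([ 0.36200678,  1.54061697, -0.36385965]), 'ft_force': array([-0.58451801,  0.58087893,  0.21695609]), 'moment': array([-0.02061778, -0.04715899, -0.01487553]), 'width': 0.08534208861345684}
side [ 0.18071792 -0.77537478  1.01357537] [ 0.31311905  0.63764566 -0.70382134] 57.116992763500775 0.9962174479166667
top [0.41984594 0.0060841  1.46104301] [ 0.09587939 -0.02093851 -0.99517271] 57.8348826804936 0.9960579427083334
```

View pics/top0.png

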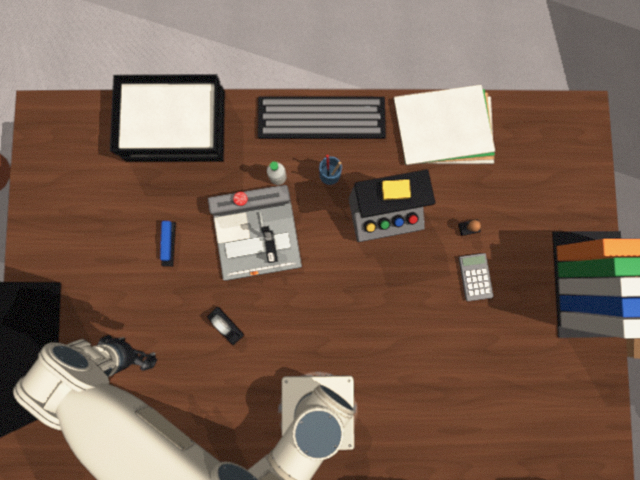

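View pics/side0.png

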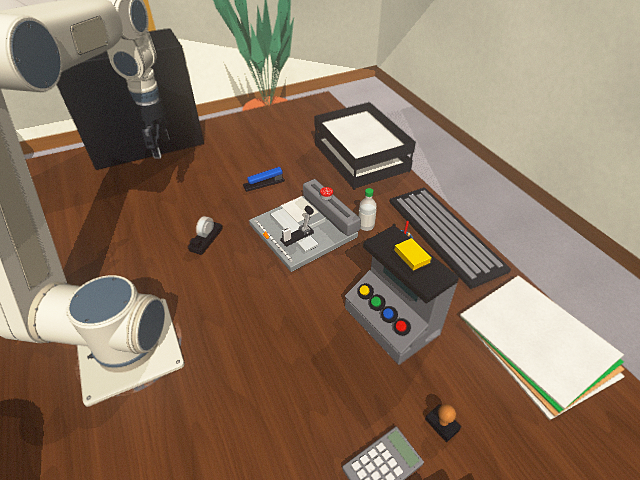

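The top view shows the punch at about (257,235), its orange marker at (253,272), the slide and lever around (268,240), and the console at (390,205). The keys run yellow, green, blue, red from +y to -y, at (370,226), (384,224), (399,222) and (412,219). Next I'll enlarge the punch in both views and mask the colours.

```bash
cat > m.py <<'E'
from h import *
rng={"yellow":((22,120,120),(34,255,255)),"green":((50,100,50),(80,255,255)),"blue":((105,120,60),(125,255,255)),"red":((0,150,90),(6,255,255)),"orange":((6,150,120),(17,255,255))}
win={"top":{"k":(355,210,430,240),"o":(215,255,305,285)},"side":{"k":(345,275,420,345),"o":(245,215,300,265)}}
P={}
for n in("top","side"):
    c=r.get_calibration(n); z=np.load(n+"0.npz"); im,d=z["im"],z["d"]; hsv=cv2.cvtColor(im,cv2.COLOR_RGB2HSV)
    for k,(lo,hi) in rng.items():
        x0,y0,x1,y1=win[n]["o" if k=="orange" else "k"]
        m=np.zeros(d.shape,np.uint8); m[y0:y1,x0:x1]=cv2.inRange(hsv,np.array(lo),np.array(hi))[y0:y1,x0:x1]
        N,l,s,ce=cv2.connectedComponentsWithStats(m)
        if N<2: print(n,k,"none"); continue
        i=1+np.argmax(s[1:,4]); uv=ce[i]; P[n,k]=(c,uv); print(n,k,s[i],uv.round(1),deep(c,uv,d).round(4))
for k in rng:
    if ("top",k) in P and ("side",k) in P:
        (o1,d1),(o2,d2)=ray(*P["top",k]),ray(*P["side",k])
        s=np.linalg.lstsq(np.c_[d1,-d2],o2-o1,rcond=None)[0]; a,b=o1+s[0]*d1,o2+s[1]*d2
        print(k,((a+b)/2).round(4),np.linalg.norm(a-b).round(4))
a=cv2.resize(np.load("top0.npz")["im"][180:290,200:310],(400,400),interpolation=cv2.INTER_CUBIC)
b=cv2.resize(np.load("side0.npz")["im"][170:280,240:350],(400,400),interpolation=cv2.INTER_CUBIC)
save("punch.png",np.hstack([a,b]))
E
python3 m.py
```

```text
top yellow [368 225   6   5  23] [370.8 227.1] [ 0.5952 -0.1711  0.1048]
top green [380 220  10   9  66] [384.4 224.1] [ 0.6041 -0.214   0.108 ]
top blue [395 218   9   9  62] [398.8 221.6] [ 0.6125 -0.2608  0.1029]
top red [409 215   9   9  57] [412.8 219. ] [ 0.6202 -0.3051  0.1057]
top orange [251 272   7   3  17] [254.1 272.9] [0.4558 0.2044 0.0381]
side yellow [359 285  11  10  73] [364.1 289.8] [ 0.5908 -0.1746  0.1044]
side green [371 296  10  11  86] [375.6 301.2] [ 0.5995 -0.2183  0.1026]
side blue [383 308  11  11  93] [387.9 313.1] [ 0.6082 -0.2634  0.1026]
side red [396 321  11  11  96] [400.8 325.8] [ 0.6162 -0.3091  0.103 ]
side orange [245 255   8  10  26] [247.3 258.6] [ 3.738e-01  1.613e-01 -1.000e-04]
yellow [ 0.5947 -0.1713  0.0989] 0.0029
green [ 0.604  -0.2151  0.0966] 0.0035
blue [ 0.6118 -0.2611  0.0979] 0.0029
red [ 0.6203 -0.3064  0.0972] 0.0026
orange [ 0.4239  0.2283 -0.0807] 0.0712
```

View pics/punch.png

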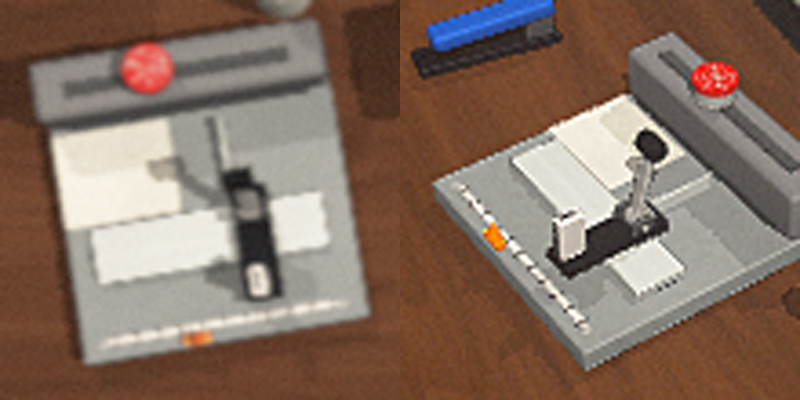

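Keys are consistent: 46 mm spacing and z of about 0.10 against the expected 0.101. In the crop, the tab top is at full-image pixel (271,256.5), the marker tip is at (254,272.5), and the lever is up. Next I'll rough out the bed pose and the hand's jaw direction.

Run:
```python
from h import *
c=r.get_calibration("top"); d=np.load("top0.npz")["d"]
f=lambda x,y:(200+x*.275-.36,180+y*.275-.36)
L=onz(c,f(88,362),.025)[:2]; R=onz(c,f(368,315),.025)[:2]; v=L-R; print("front",L,R,np.linalg.norm(v),np.degrees(np.arctan2(-v[0],v[1])))
print("tab",onz(c,f(258,268),.088),"marker",onz(c,f(197,338),.04))
print("head front edge",onz(c,f(48,127),.08),onz(c,f(325,80),.08),"roller",onz(c,f(235,178),.122))
from scipy.spatial.transform import Rotation as Ro
s=r.state(); print(Ro.from_rotvec(s["tool_rot"]).as_matrix().round(3))
cw=r.get_calibration("wrist");Rw=np.array(cw["R"]);print("wrist cam",-Rw.T@cw["t"],Rw[2],cw["fov_y"])
```

```text
front [0.43615205 0.30513031] [0.47672529 0.0523126 ] 0.2560527005725595 9.117321171171804
tab [0.51575997 0.14569138 0.088     ] marker [0.45667565 0.20491768 0.04      ]
head front edge [0.64197996 0.33160872 0.08      ] [0.68265206 0.08788664 0.08      ] roller [0.59037297 0.1620588  0.122     ]
[[-0.001  0.446  0.895]
 [-0.001  0.895 -0.446]
 [-1.    -0.001 -0.   ]]
wrist cam [0.17986826 0.52381139 0.37343182] [ 0.25536435 -0.12818187 -0.95831021] 67.19351168547261
```

Emit:
carry_out(
  series=[
    [0, [0.06, -0.08, 0.0], 0.025],
    [0, [0.12, -0.16, 0.02], 0.05],
    [0, [0.18, -0.24, 0.03], 0.075],
    [0, [0.24, -0.32, 0.04], 0.1],
    [0, [0.3, -0.39, 0.05], 0.125],
    [0, [0.35, -0.46, 0.06], 0.15],
    [0, [0.4, -0.52, 0.06], 0.175],
    [0, [0.44, -0.58, 0.06], 0.198],
  ],
)

```text
time: 0.77
tcp_pos: [0.4474, 0.2265, 0.2606]
tool_rot: [-0.128, 1.567, 0.128]
ft_force: [2.0, 0.3, 0.0]
width: 0.0853
```

Emit:
carry_out(
  series=[
    [0, [0.03, -0.04, 0], 0],
    [0, [0.05, -0.07, 0], 0],
    [0, [0.07, -0.09, 0], 0],
    [0, [0.07, -0.09, 0], 0],
    [0, [0.07, -0.09, 0], 0],
    [0, [0.07, -0.09, 0], 0],
    [0, [0.07, -0.09, 0], 0],
    [0, [0.07, -0.09, 0], 0],
  ],
)

```text
time: 1.43
tcp_pos: [0.4809, 0.1842, 0.2605]
tool_rot: [-0.126, 1.567, 0.126]
ft_force: [0.9, -0.2, -0.3]
width: 0.0855
```

Run:
```python
from h import *
s=r.state(); print(s["time"],s["tcp_pos"],s["tool_rot"])
im,d,c=snap("wrist"); save("w1.png",im); np.savez("w1.npz",im=im,d=d,c=np.array(c,dtype=object))
```

```text
1.4333 [0.48088026 0.18422069 0.26045159] [-0.12611957  1.56698225  0.12634763]
```

View pics/w1.png

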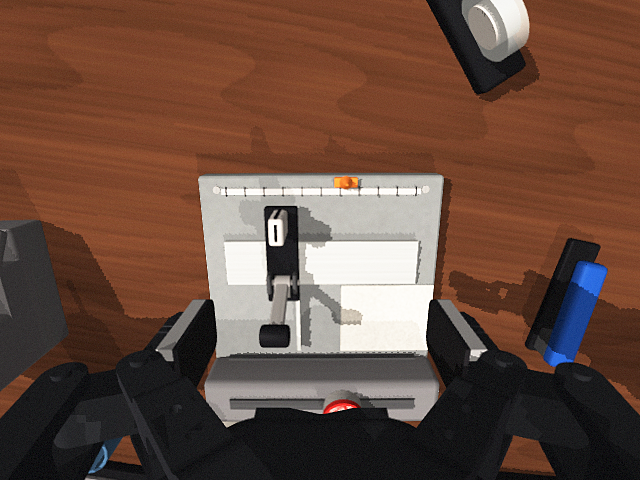

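The wrist view is upside down, with the robot at the top and +y to the right. The tab is at (277,230), the marker at (346,183), the roller at (275,335), and the bed's front corners at (200,177) and (442,176).

```bash
cat > cloud.py <<'E'
from h import *
def cloud(d,c):
    u,v=np.meshgrid(np.arange(640),np.arange(480)); p=cv2.undistortPoints(np.stack([u,v],-1).reshape(-1,1,2).astype(float),K(c),np.array(c["distortion"],float)).reshape(480,640,2)
    X=np.dstack([p,np.ones((480,640))])*d[...,None]; return (X-np.array(c["t"]))@np.array(c["R"])
def meas(f):
    z=np.load(f,allow_pickle=True); im,d,c=z["im"],z["d"],z["c"].item(); W=cloud(d,c); hsv=cv2.cvtColor(im,cv2.COLOR_RGB2HSV); return im,d,c,W,hsv
E
python3 - <<'E'
from cloud import *
im,d,c,W,hsv=meas("w1.npz")
A,B=onz(c,(200,177),.025),onz(c,(442,176),.025); v=(B-A)[:2]; yaw=np.arctan2(-v[0],v[1]); print("front",A,B,np.linalg.norm(v),np.degrees(yaw))
ex=np.array([np.cos(yaw),np.sin(yaw)]);ey=np.array([-ex[1],ex[0]]); mid=(A+B)[:2]/2
def rep(n,m):
    P=W[m]; q=(P[:,:2]-mid); l=np.c_[q@ex,q@ey,P[:,2]]; print(n,m.sum(),"med",np.median(l,0).round(4),"lo",np.percentile(l,3,0).round(4),"hi",np.percentile(l,97,0).round(4),"world",np.median(P,0).round(4))
box=lambda x0,y0,x1,y1:(np.indices(d.shape)[1]>=x0)&(np.indices(d.shape)[1]<x1)&(np.indices(d.shape)[0]>=y0)&(np.indices(d.shape)[0]<y1)
rep("orange",(cv2.inRange(hsv,np.array((6,150,120)),np.array((17,255,255)))>0)&box(320,170,370,200))
rep("tabtop",(W[...,2]>.082)&(W[...,2]<.094)&box(255,195,300,260))
rep("slide",(W[...,2]>.038)&(W[...,2]<.049)&box(255,195,310,280))
rep("roller",(hsv[...,2]<60)&(W[...,2]>.1)&box(250,315,300,355))
rep("head",(W[...,2]>.075)&(W[...,2]<.085)&box(220,340,430,420))
rep("bed",(W[...,2]>.02)&(W[...,2]<.03)&box(180,170,450,360))
t=(W[...,2]>.082)&(W[...,2]<.094)&box(255,195,300,260)
v,u=np.nonzero(t); print("tabtop px",u.min(),u.max(),v.min(),v.max(), onz(c,(u.mean(),v.mean()),.088))
E
```

```text
front [0.47436581 0.05446406 0.025     ] [0.43266163 0.304      0.025     ] 0.25299688254958813 9.487980996646282
orange 208 med [0.0046 0.0253 0.0359] lo [-0.0003  0.0133  0.0254] hi [0.0103 0.0376 0.0478] world [0.4538 0.2049 0.0359]
tabtop 430 med [ 0.0424 -0.0407  0.0878] lo [ 0.0307 -0.0475  0.0836] hi [ 0.0548 -0.0344  0.0895] world [0.5019 0.1459 0.0878]
slide 1696 med [ 0.0739 -0.0375  0.045 ] lo [ 0.0288 -0.0573  0.0422] hi [ 0.102  -0.0246  0.0468] world [0.533  0.1539 0.045 ]
roller 650 med [ 0.123  -0.041   0.1298] lo [ 0.1178 -0.0531  0.1216] hi [ 0.1335 -0.029   0.1321] world [0.5817 0.1593 0.1298]
head 5940 med [ 0.2295 -0.0064  0.0801] lo [ 0.2146 -0.1069  0.076 ] hi [0.2576 0.1116 0.0839] world [0.6798 0.2109 0.0801]
bed 29275 med [0.0746 0.0109 0.0254] lo [ 0.0018 -0.1229  0.0235] hi [0.2084 0.1218 0.0275] world [0.5321 0.2074 0.0254]
tabtop px 268 284 217 245 [0.50173682 0.14596658 0.088     ]
```

Everything measured matches the stated sizes: tab top 0.088, roller 0.130, head 0.080, and the marker 38 mm from the tab's line. The slide needed is +66.3 mm along the bed's y, so world (-10.9, +65.4) mm. I'll go to the tab now.

Emit:
carry_out(
  series=[
    [0, [0.03, -0.05, -0.03], 0],
    [0, [0.042, -0.076, -0.08], 0],
    [0, [0.042, -0.076, -0.15], 0],
    [0, [0.042, -0.076, -0.22], 0],
    [0, [0.042, -0.076, -0.29], 0],
    [0, [0.042, -0.076, -0.35], 0],
    [0, [0.042, -0.076, -0.39], 0],
    [0, [0.042, -0.076, -0.41], 0],
  ],
)

```text
time: 2.15
tcp_pos: [0.5007, 0.1456, 0.0528]
tool_rot: [-0.126, 1.571, 0.126]
ft_force: [-0.8, 0.3, 0.5]
width: 0.0856
```

Emit:
carry_out(
  series=[
    [100, [0, 0, 0], 0],
    [200, [0, 0, 0], 0],
    [255, [0, 0, 0], 0],
    [255, [0, 0, 0], 0],
    [255, [0, 0, 0], 0],
    [255, [0, 0, 0], 0],
    [255, [0, 0, 0], 0],
    [255, [0, 0, 0], 0],
  ],
  newtons=40,
)

```text
time: 2.82
tcp_pos: [0.5029, 0.1454, 0.0563]
tool_rot: [-0.125, 1.565, 0.125]
ft_force: [-0.8, 0.1, 7.2]
width: 0.0135
```

Emit:
carry_out(
  series=[
    [255, [-0.003, 0.018, 0], 0],
    [255, [-0.006, 0.037, 0], 0],
    [255, [-0.009, 0.056, 0], 0],
    [255, [-0.012, 0.075, 0], 0],
    [255, [-0.016, 0.094, 0], 0],
    [255, [-0.019, 0.113, 0], 0],
    [255, [-0.022, 0.131, 0], 0],
    [255, [-0.022, 0.131, 0], 0],
  ],
)

```text
time: 3.48
tcp_pos: [0.4918, 0.2122, 0.0563]
tool_rot: [-0.125, 1.565, 0.126]
ft_force: [-0.9, 3.7, 6.6]
width: 0.0139
```

Emit:
carry_out(
  series=[
    [255, [0, 0, 0], 0],
    [255, [0, 0, 0], 0],
    [255, [0, 0, 0], 0],
    [255, [0, 0, 0], 0],
    [255, [0, 0, 0], 0],
    [255, [0, 0, 0], 0],
    [255, [0, 0, 0], 0],
    [255, [0, 0, 0], 0],
  ],
)

```text
time: 4.15
tcp_pos: [0.4919, 0.2119, 0.0563]
tool_rot: [-0.124, 1.565, 0.127]
ft_force: [-1.2, 3.6, 6.5]
width: 0.0136
```

Run:
```python
from h import *
s=r.state(); print(s["time"],s["tcp_pos"],s["ft_force"])
im,d,c=snap("wrist"); save("w2.png",im); np.savez("w2.npz",im=im,d=d,c=np.array(c,dtype=object))
```

```text
4.15 [0.49185864 0.21185803 0.05632439] [-1.1777122   3.57991012  6.45371181]
```

View pics/w2.png

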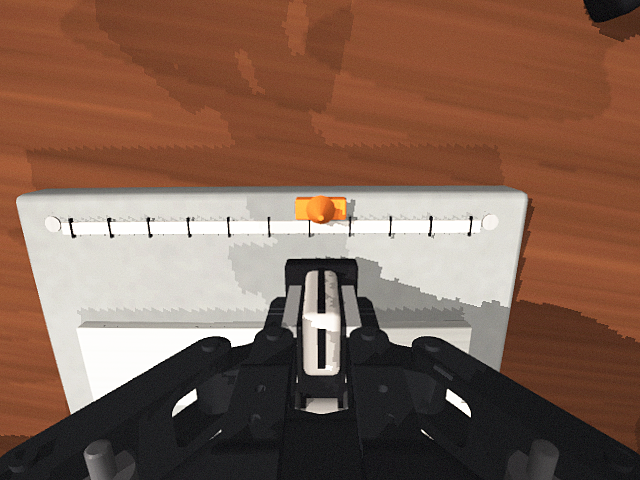

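The tab is in the jaws. Its black line at (321,290) sits almost exactly under the marker tip at (321,213). I'll check that metrically in bed axes.

Run:
```python
from cloud import *
im,d,c,W,hsv=meas("w2.npz")
A,B=onz(c,(20,197),.025),onz(c,(525,193),.025); v=(B-A)[:2]; print(np.linalg.norm(v),np.degrees(np.arctan2(-v[0],v[1])))
yaw=np.radians(9.5); ey=np.array([-np.sin(yaw),np.cos(yaw)])
ii=np.indices(d.shape); box=lambda x0,y0,x1,y1:(ii[1]>=x0)&(ii[1]<x1)&(ii[0]>=y0)&(ii[0]<y1)
def rep(n,m): y=W[m][:,:2]@ey; print(n,m.sum(),"y lo/med/hi",np.percentile(y,[3,50,97]).round(4),"mid",round(np.percentile(y,[3,97]).mean(),4),"z",np.median(W[m][:,2]).round(4))
o=(cv2.inRange(hsv,np.array((4,150,90)),np.array((20,255,255)))>0)&box(285,185,360,230)
rep("foot",o); rep("tip",o&(W[...,2]>.04))
rep("tab",(W[...,2]>.05)&(hsv[...,2]>110)&box(302,268,340,378)); rep("line",(W[...,2]>.05)&(hsv[...,2]<70)&box(312,272,330,370))
rep("slide",(W[...,2]>.04)&(W[...,2]<.05)&box(280,255,362,268))
```

```text
0.2510575022506643 9.564853447554965
foot 1130 y lo/med/hi [0.1162 0.1269 0.1377] mid 0.127 z 0.0348
tip 303 y lo/med/hi [0.1234 0.1274 0.131 ] mid 0.1272 z 0.0438
tab 2923 y lo/med/hi [0.1208 0.1267 0.1333] mid 0.127 z 0.0871
line 561 y lo/med/hi [0.126  0.1272 0.1284] mid 0.1272 z 0.0869
slide 445 y lo/med/hi [0.1122 0.1273 0.1424] mid 0.1273 z 0.0436
```

It's in line to within 0.5 mm. Next: release, rise, close the fingers and come down behind the roller.

Emit:
carry_out(
  series=[
    [60, [0, 0, 0], 0],
    [0, [0, 0, 0], 0],
    [0, [0, 0, 0], 0],
    [0, [0, 0, 0.05], 0],
    [0, [0, 0, 0.13], 0],
    [0, [0, 0, 0.21], 0],
    [100, [0, 0, 0.28], 0],
    [255, [0, 0, 0.32], 0],
  ],
)

```text
time: 4.87
tcp_pos: [0.4921, 0.2109, 0.2194]
tool_rot: [-0.124, 1.563, 0.125]
ft_force: [0.7, 0.8, -0.4]
width: 0.0633
```

Emit:
carry_out(
  series=[
    [255, [0, 0, 0], 0],
    [255, [0.04, 0.006, 0], 0],
    [255, [0.08, 0.012, 0], 0],
    [255, [0.104, 0.017, 0], 0],
    [255, [0.104, 0.017, -0.06], 0],
    [255, [0.104, 0.017, -0.12], 0],
    [255, [0.104, 0.017, -0.18], 0],
    [255, [0.104, 0.017, -0.208], 0],
  ],
)

```text
time: 5.53
tcp_pos: [0.5414, 0.2187, 0.1066]
tool_rot: [-0.126, 1.573, 0.124]
ft_force: [-1.5, 0.7, 0.8]
width: 0.0
```

Run:
```python
from h import *
s=r.state(); print(s["time"],s["tcp_pos"],s["ft_force"],s["width"])
a=r.snapshot("side")[0]; b=r.snapshot("wrist")[0]
save("s3.png",np.hstack([cv2.resize(a[120:290,220:390],(480,480),interpolation=cv2.INTER_CUBIC)[:, :400],cv2.resize(b,(400,300)) if 0 else cv2.copyMakeBorder(cv2.resize(b,(400,300)),0,180,0,0,cv2.BORDER_CONSTANT)]))
```

```text
5.5333 [0.54140306 0.21867111 0.10661255] [-1.45031715  0.67863462  0.83079243] 2.837129574850217e-05
```

View pics/s3.png

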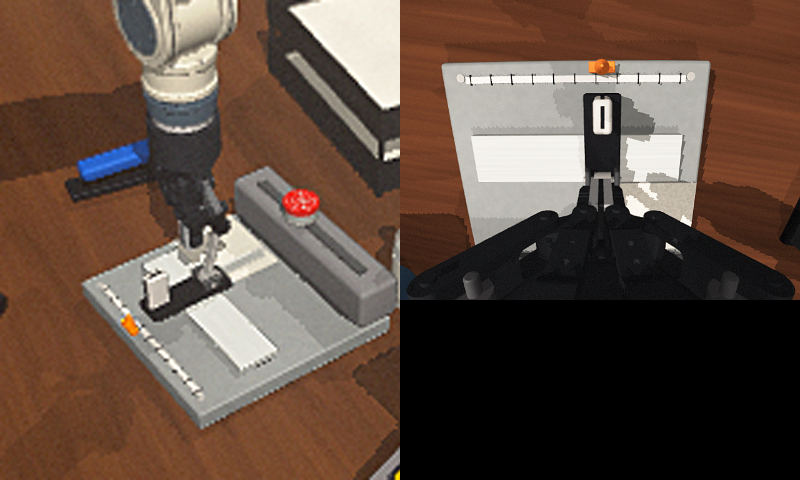

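The guide is still in line with the marker. The closed fingers stand between the tab and the upright lever. I'll push the roller over along its arc.

Emit:
carry_out(
  series=[
    [255, [0.013, 0.002, 0], 0],
    [255, [0.025, 0.004, 0], 0],
    [255, [0.036, 0.006, 0], 0],
    [255, [0.048, 0.008, 0.002], 0],
    [255, [0.06, 0.01, 0.002], 0],
    [255, [0.07, 0.012, 0.002], 0],
    [255, [0.08, 0.013, 0], 0],
    [255, [0.09, 0.015, -0.002], 0],
  ],
)

```text
time: 6.3
tcp_pos: [0.5892, 0.2269, 0.1106]
tool_rot: [-0.125, 1.566, 0.125]
ft_force: [-2.9, -1.3, -0.1]
width: 0.0002
```

Emit:
carry_out(
  series=[
    [255, [0.016, 0.003, -0.013], 0],
    [255, [0.032, 0.005, -0.027], 0],
    [255, [0.045, 0.007, -0.042], 0],
    [255, [0.057, 0.009, -0.06], 0],
    [255, [0.063, 0.01, -0.076], 0],
    [255, [0.063, 0.01, -0.084], 0],
    [255, [0.063, 0.01, -0.089], 0],
    [255, [0.063, 0.01, -0.089], 0],
  ],
)

```text
time: 6.97
tcp_pos: [0.621, 0.2327, 0.0684]
tool_rot: [-0.124, 1.564, 0.127]
ft_force: [-10.3, 1.4, 25.3]
width: 0.0001
```

Emit:
carry_out(
  series=[
    [255, [0, 0, 0.05], 0],
    [255, [0, 0, 0.13], 0],
    [255, [-0.04, 0, 0.21], 0],
    [255, [-0.12, 0, 0.29], 0],
    [255, [-0.2, 0, 0.36], 0],
    [200, [-0.25, 0, 0.4], 0],
    [100, [-0.26, 0, 0.4], 0],
    [0, [-0.26, 0, 0.4], 0],
  ],
)

```text
time: 7.63
tcp_pos: [0.4887, 0.2326, 0.2701]
tool_rot: [-0.125, 1.56, 0.127]
ft_force: [0.2, 0.5, 1.2]
width: 0.036
```

Run:
```python
from cloud import *
s=r.state(); print(s["time"],s["tcp_pos"],s["ft_force"],s["joints"])
im,d,c=snap("wrist"); save("w4.png",im); np.savez("w4.npz",im=im,d=d,c=np.array(c,dtype=object))
im,d,c,W,hsv=meas("w4.npz"); yaw=np.radians(9.5); ex=np.array([np.cos(yaw),np.sin(yaw)]);ey=np.array([-ex[1],ex[0]])
for n,X in (("roller",(0.6283,.2344,.06)),("hinge",(.555,.2221,.0495)),("tab",(.4909,.2114,.066))): print(n,proj(c,X).round(1))
q=W[...,:2]-np.array([.4909,.2114]); a=q@ex;b=q@ey
def rep(n,m): print(n,m.sum(),[(np.percentile(k[m],[3,50,97])).round(4) for k in(a,b,W[...,2])])
rep("roller",(hsv[...,2]<70)&(a>.12)&(a<.16)&(abs(b)<.025)&(W[...,2]>.035)&(W[...,2]<.14))
rep("tab",(hsv[...,2]>120)&(abs(a)<.03)&(abs(b)<.02)&(W[...,2]>.08)&(W[...,2]<.095))
o=(cv2.inRange(hsv,np.array((4,150,90)),np.array((20,255,255)))>0)&(a<0)&(a>-.08)&(abs(b)<.04); rep("orange",o)
```

```text
7.6333 [0.48873686 0.23256269 0.27010802] [0.18942315 0.45162999 1.20300434] [2.88890553e-01 2.30669039e-01 8.15117087e-02 1.41457877e+00
 3.04353702e-04 1.28411213e-01]
roller [302.7 328.5]
hinge [301.7 262.3]
tab [299.5 206. ]
roller 368 [array([0.1303, 0.136 , 0.1471]), array([-0.011 ,  0.0009,  0.0127]), array([0.0617, 0.0683, 0.0706])]
tab 378 [array([-0.0115,  0.0002,  0.0129]), array([-0.0049,  0.0023,  0.008 ]), array([0.0848, 0.0877, 0.0895])]
orange 3244 [array([-0.0785, -0.0657, -0.0377]), array([-0.0368,  0.0078,  0.0367]), array([-1.300e-03,  4.000e-04,  4.123e-01])]
```

View pics/w4.png

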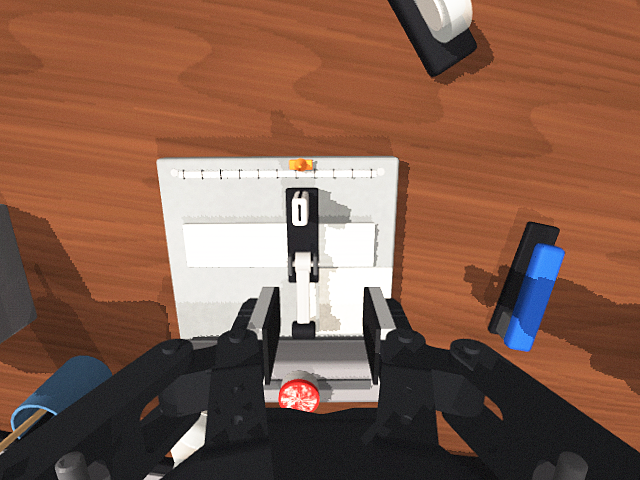

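The lever is at its stop: roller top at 0.0705, expected 0.070. The tab at (300,212) and the marker at (300,163) are still in line. Now on to the console for a close look at the keys.

Emit:
carry_out(
  series=[
    [0, [0, -0.07, 0.03], 0],
    [0, [0, -0.15, 0.06], 0],
    [0, [0.02, -0.23, 0.07], 0],
    [0, [0.04, -0.31, 0.07], 0],
    [0, [0.06, -0.39, 0.07], 0],
    [0, [0.08, -0.47, 0.07], 0],
    [0, [0.1, -0.55, 0.07], 0],
    [0, [0.12, -0.62, 0.07], 0],
  ],
)

```text
time: 8.35
tcp_pos: [0.5515, -0.0816, 0.2992]
tool_rot: [-0.124, 1.568, 0.124]
ft_force: [0.1, 1.0, 0.2]
width: 0.0858
```

Emit:
carry_out(
  series=[
    [0, [0.02, -0.08, 0], 0],
    [0, [0.03, -0.16, 0], 0],
    [0, [0.04, -0.24, 0], 0],
    [0, [0.04, -0.3, 0], 0],
    [0, [0.04, -0.32, 0], 0],
    [0, [0.04, -0.32, 0], 0],
    [0, [0.04, -0.32, 0], 0],
    [0, [0.04, -0.32, 0], 0],
  ],
)

```text
time: 9.02
tcp_pos: [0.5704, -0.2376, 0.3002]
tool_rot: [-0.125, 1.568, 0.126]
ft_force: [-0.3, 0.7, -0.4]
width: 0.0856
```

Run:
```python
from cloud import *
im,d,c,W,hsv=meas("w4.npz"); yaw=np.radians(9.5); ey=np.array([-np.sin(yaw),np.cos(yaw)]); B=W[...,:2]@ey
ii=np.indices(d.shape); box=lambda x0,y0,x1,y1:(ii[1]>=x0)&(ii[1]<x1)&(ii[0]>=y0)&(ii[0]<y1)
for n,m in (("orange",(cv2.inRange(hsv,np.array((4,150,90)),np.array((20,255,255)))>0)&box(284,157,318,173)&(W[...,2]>.024)),("tab",(W[...,2]>.08)&(W[...,2]<.095)&box(285,190,316,230)),("slide",(W[...,2]>.04)&(W[...,2]<.05)&box(278,186,325,196))): print(n,m.sum(),np.percentile(B[m],[3,50,97]).round(4))
s=r.state(); print(s["time"],s["tcp_pos"],s["tool_rot"])
im,d,c=snap("wrist"); save("w5.png",im); np.savez("w5.npz",im=im,d=d,c=np.array(c,dtype=object))
```

```text
orange 169 [0.1177 0.1283 0.1372]
tab 420 [0.1226 0.1291 0.1354]
slide 198 [0.1127 0.13   0.1454]
9.0167 [ 0.57036268 -0.23758626  0.30015465] [-0.12489628  1.56755149  0.12587998]
```

View pics/w5.png

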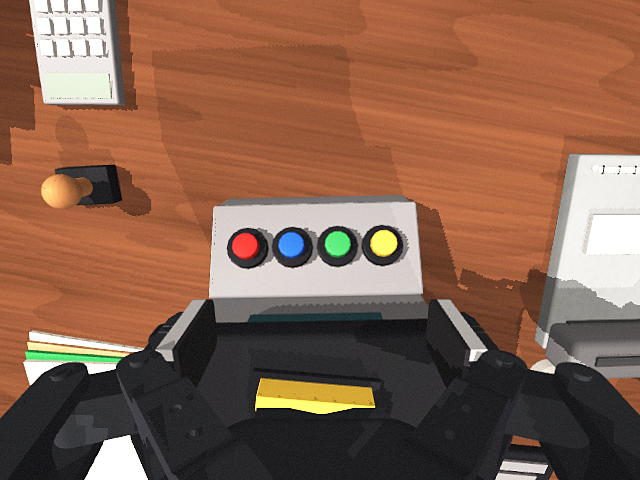

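The keys from left to right are red (245,246), blue (291,246), green (337,244) and yellow (383,243). The hood's front edge is at row ~320. The guide is about 1.5 mm off the marker after locking, which is inside the tolerance.

Run:
```python
from cloud import *
im,d,c,W,hsv=meas("w5.npz")
rng={"yellow":((22,120,100),(34,255,255)),"green":((50,100,50),(80,255,255)),"blue":((100,120,60),(125,255,255)),"red":((0,150,90),(6,255,255))}
P={}
for k,(lo,hi) in rng.items():
    m=cv2.inRange(hsv,np.array(lo),np.array(hi)); m[:200]=0;m[290:]=0;m[:,:210]=0;m[:,425:]=0
    N,l,s,ce=cv2.connectedComponentsWithStats(m); i=1+np.argmax(s[1:,4]); P[k]=onz(c,ce[i],.101)
    print(k,s[i],ce[i].round(1),P[k].round(4),np.median(W[l==i],0).round(4))
v=P["yellow"]-P["red"]; yaw=np.arctan2(-v[0],v[1]); print(np.linalg.norm(v)/3,np.degrees(yaw))
ex=np.array([np.cos(yaw),np.sin(yaw)])
h=[onz(c,(u,v),.237) for u,v in((217,321),(424,319))]; print("hood edge",h,[(x-P["green"])[:2]@ex for x in h])
m=(W[...,2]>.23)&(W[...,2]<.243); q=(W[...,:2]-P["green"][:2])@ex; print("hood lo",np.percentile(q[m&(abs(q)<.2)],[1,3,5]),m.sum())
```

```text
yellow [371 230  26  25 510] [383.4 242.4] [ 0.5931 -0.1716  0.101 ] [ 0.592  -0.1724  0.1043]
green [324 231  27  27 567] [337.2 243.7] [ 0.6018 -0.2166  0.101 ] [ 0.6009 -0.2169  0.1041]
blue [278 232  27  27 569] [291.  244.7] [ 0.6101 -0.2617  0.101 ] [ 0.609  -0.2614  0.1041]
red [232 233  27  27 558] [245.1 245.7] [ 0.6184 -0.3067  0.101 ] [ 0.6171 -0.3063  0.1043]
0.04583392189084007 10.596657944659723
hood edge [array([ 0.62404802, -0.29708362,  0.237     ]), array([ 0.60147418, -0.16618494,  0.237     ])] [np.float64(0.007122250439857028), np.float64(0.009004865401065957)]
hood lo [0.01824174 0.01863713 0.0189925 ] 16193
```

Run:
```python
from cloud import *
for f,tc in(("w5.npz",(.5704,-.2376,.3002)),):
    im,d,c,W,hsv=meas(f); yaw=np.radians(9.1); ex=np.array([np.cos(yaw),np.sin(yaw)]);ey=np.array([-ex[1],ex[0]])
    q=W-np.array(tc); a=q[...,:2]@ex;b=q[...,:2]@ey;z=q[...,2]
    for lo in np.arange(0.005,.15,.01):
        m=(z>lo)&(z<lo+.01)&(abs(a)<.08)&(d>0)
        if m.sum()>20: print(round(lo,3),m.sum(),"y",np.percentile(b[m],[1,99]).round(3),"x",np.percentile(a[m],[1,99]).round(3))
```

```text
0.005 117 y [-0.044  0.042] x [-0.009  0.008]
0.015 1365 y [-0.055  0.054] x [-0.012  0.01 ]
0.025 1910 y [-0.057  0.055] x [-0.012  0.01 ]
0.035 2333 y [-0.056  0.055] x [-0.012  0.01 ]
0.045 1827 y [-0.054  0.053] x [-0.013  0.   ]
0.055 5460 y [-0.073  0.071] x [-0.014  0.01 ]
0.065 14433 y [-0.073  0.072] x [-0.018  0.011]
0.075 17104 y [-0.071  0.07 ] x [-0.018  0.008]
0.085 14555 y [-0.065  0.063] x [-0.02  -0.004]
0.095 3892 y [-0.027  0.025] x [-0.021 -0.016]
```

The knuckles bulge to 73 mm at 55–85 mm above the TCP. So I'll press with the far finger, jaws along the console's x, come down in front of the hood, and slide in under its edge. First the turn.

Emit:
carry_out(
  series=[
    [0, [-0.02, -0.02, 0], -0.038],
    [0, [-0.04, -0.04, 0], -0.076],
    [0, [-0.06, -0.06, 0], -0.114],
    [0, [-0.079, -0.077, 0], -0.152],
    [0, [-0.079, -0.077, 0], -0.19],
    [0, [-0.079, -0.077, 0], -0.228],
    [0, [-0.079, -0.077, 0], -0.266],
    [0, [-0.079, -0.077, 0], -0.3],
  ],
)

```text
time: 9.73
tcp_pos: [0.5308, -0.2753, 0.3014]
tool_rot: [0.615, 1.481, -0.616]
ft_force: [-0.2, 0.1, -0.4]
width: 0.0853
```

Emit:
carry_out(
  series=[
    [0, [0, 0, 0], -0.038],
    [0, [0, 0, 0], -0.076],
    [0, [0, 0, 0], -0.114],
    [0, [0, 0, 0], -0.152],
    [0, [0, 0, -0.05], -0.192],
    [0, [0, 0, -0.12], -0.192],
    [0, [0, 0, -0.18], -0.192],
    [0, [0, 0, -0.2], -0.192],
  ],
)

```text
time: 10.4
tcp_pos: [0.5295, -0.2743, 0.1972]
tool_rot: [1.071, 1.296, -1.072]
ft_force: [0.2, 1.1, 0.5]
width: 0.0853
```

Emit:
carry_out(
  series=[
    [0, [0, 0, -0.06], 0],
    [0, [0, 0, -0.12], 0],
    [0, [0, 0, -0.16], 0],
    [0, [0, 0, -0.184], 0],
    [0, [0, 0, -0.184], 0],
    [0, [0, 0, -0.184], 0],
    [0, [0, 0, -0.184], 0],
    [0, [0, 0, -0.184], 0],
  ],
)

```text
time: 11.07
tcp_pos: [0.5313, -0.2769, 0.1105]
tool_rot: [1.072, 1.288, -1.071]
ft_force: [1.0, 0.7, -1.4]
width: 0.0856
```

Run:
```python
from h import *
from scipy.spatial.transform import Rotation as Ro
s=r.state(); print(s["time"],s["tcp_pos"],s["ft_force"],Ro.from_rotvec(s["tool_rot"]).as_matrix()[:,1])
p=s["tcp_pos"]; ex=np.array([.983,.184])
for k,P in dict(blue=(.6096,-.2616),yellow=(.5926,-.172),green=(.6014,-.2167)).items():
    t=np.array(P)-.050*ex-p[:2]; print(k,(t/.5).round(4))
b=r.snapshot("wrist")[0]; a=r.snapshot("side")[0][160:400,280:520]
save("s6.png",np.hstack([cv2.resize(a,(400,400)),cv2.copyMakeBorder(cv2.resize(b,(400,300)),0,100,0,0,cv2.BORDER_CONSTANT)]))
```

```text
11.0667 [ 0.5312619  -0.27689333  0.11052316] [ 0.9690559   0.68513397 -1.37361317] [0.98296757 0.18377043 0.00178629]
blue [0.0584 0.0122]
yellow [0.0244 0.1914]
green [0.042 0.102]
```

View pics/s6.png

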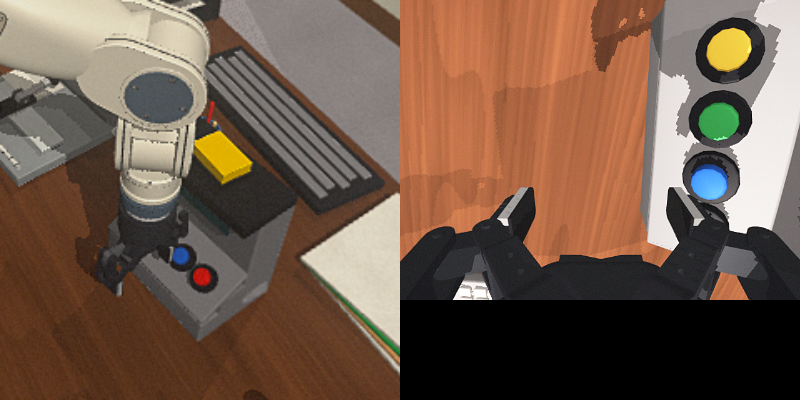

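The far finger is in front of the blue key, and the hood is clear. I'll slide in over blue.

Emit:
carry_out(
  series=[
    [0, [0.02, 0.004, 0], 0],
    [0, [0.04, 0.008, 0], 0],
    [0, [0.058, 0.012, 0], 0],
    [0, [0.058, 0.012, 0], 0],
    [0, [0.058, 0.012, -0.01], 0],
    [0, [0.058, 0.012, -0.02], 0],
    [0, [0.058, 0.012, -0.02], 0],
    [0, [0.058, 0.012, -0.02], 0],
  ],
)

```text
time: 11.83
tcp_pos: [0.5593, -0.2704, 0.0982]
tool_rot: [1.072, 1.292, -1.072]
ft_force: [0.4, -0.7, -1.1]
width: 0.0857
```

Run:
```python
from h import *
s=r.state(); print(s["time"],s["tcp_pos"],s["ft_force"])
b,d,c=snap("wrist"); save("w7.png",b)
```

```text
11.8333 [ 0.55925716 -0.27044072  0.09817603] [ 0.42982726 -0.71730984 -1.12003813]
```

View pics/w7.png

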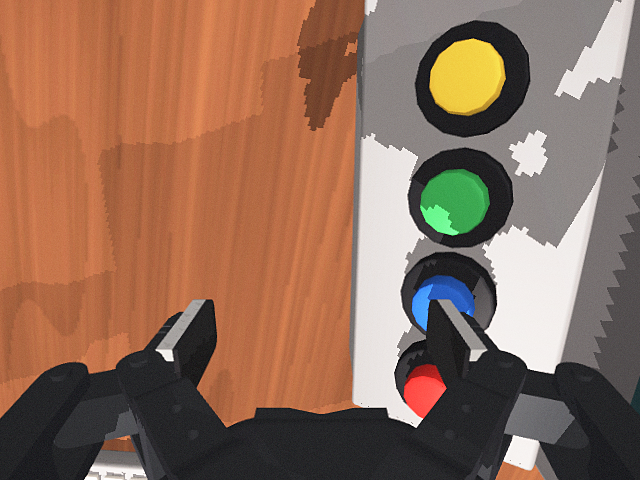

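The finger tip at (440,305) stands over the blue cap, clear of red and green. I'll press along the key axis.

Emit:
carry_out(
  series=[
    [0, [0.001, 0, -0.002], 0],
    [0, [0.002, 0, -0.004], 0],
    [0, [0.003, 0.001, -0.006], 0],
    [0, [0.004, 0.001, -0.008], 0],
    [0, [0.005, 0.001, -0.01], 0],
    [0, [0.006, 0.001, -0.012], 0],
    [0, [0.007, 0.001, -0.014], 0],
    [0, [0.008, 0.001, -0.016], 0],
  ],
)

```text
time: 12.55
tcp_pos: [0.5635, -0.2701, 0.0909]
tool_rot: [1.072, 1.291, -1.072]
ft_force: [-0.1, 0.6, 2.3]
width: 0.0856
```

Emit:
carry_out(
  series=[
    [0, [0.001, 0, -0.002], 0],
    [0, [0.002, 0, -0.004], 0],
    [0, [0.003, 0.001, -0.006], 0],
    [0, [0.004, 0.001, -0.008], 0],
    [0, [0.005, 0.001, -0.009], 0],
    [0, [0.005, 0.001, -0.009], 0],
    [0, [0.005, 0.001, -0.009], 0],
    [0, [0.005, 0.001, -0.009], 0],
  ],
)

```text
time: 13.22
tcp_pos: [0.5658, -0.2697, 0.0869]
tool_rot: [1.072, 1.29, -1.072]
ft_force: [-3.3, 1.5, 8.0]
width: 0.0855
```

Emit:
carry_out(
  series=[
    [0, [0.001, 0, -0.002], 0],
    [0, [0.002, 0, -0.004], 0],
    [0, [0.002, 0, -0.004], 0],
    [0, [0.002, 0, -0.004], 0],
    [0, [0.002, 0, -0.004], 0],
    [0, [0.002, 0, -0.004], 0],
    [0, [0.002, 0, -0.004], 0],
    [0, [0.002, 0, -0.004], 0],
  ],
)

```text
time: 13.88
tcp_pos: [0.5662, -0.2697, 0.0863]
tool_rot: [1.072, 1.29, -1.073]
ft_force: [-12.1, 3.0, 20.8]
width: 0.0856
```

Run:
```python
from h import *
s=r.state(); print(s["time"],s["tcp_pos"],s["ft_force"])
b,d,c=snap("wrist"); save("w8.png",b[200:480,320:600])
```

```text
13.8833 [ 0.56618129 -0.26971788  0.08634625] [-12.11508519   2.97911648  20.83205469]
```

View pics/w8.png

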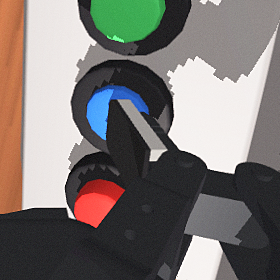

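Blue is bottomed: force jumped to about 24 N along the key's axis with under 1 mm of motion, and the cap is flush with its collar. I'll retreat, let it rise, and go over to yellow.

Emit:
carry_out(
  series=[
    [0, [-0.008, -0.001, 0.015], 0],
    [0, [-0.016, -0.003, 0.03], 0],
    [0, [-0.055, -0.01, 0.04], 0],
    [0, [-0.075, 0.06, 0.04], 0],
    [0, [-0.08, 0.12, 0.04], 0],
    [0, [-0.089, 0.169, 0.04], 0],
    [0, [-0.05, 0.176, 0.035], 0],
    [0, [-0.05, 0.176, 0.03], 0],
  ],
)

```text
time: 14.6
tcp_pos: [0.5437, -0.1805, 0.0998]
tool_rot: [1.071, 1.289, -1.07]
ft_force: [0.1, 0.6, -0.0]
width: 0.0854
```

Run:
```python
from cloud import *
s=r.state(); print(s["time"],s["tcp_pos"],s["ft_force"])
b,d,c=snap("wrist"); W=cloud(d,c); hsv=cv2.cvtColor(b,cv2.COLOR_RGB2HSV)
for k,lo,hi,P in(("blue",(100,120,60),(125,255,255),(.6096,-.2616)),("green",(50,100,50),(80,255,255),(.6014,-.2167)),("yellow",(22,120,100),(34,255,255),(.5926,-.172))):
    m=(cv2.inRange(hsv,np.array(lo),np.array(hi))>0)&(np.hypot(W[...,0]-P[0],W[...,1]-P[1])<.02)
    if m.sum(): 
        Q=W[m]; print(k,m.sum(),"normal offset from centre plane mm",1000*np.median((Q-np.array([*P,.101]))@np.array([-.5*.983,-.5*.184,.866])))
```

```text
14.6 [ 0.5437283  -0.18053861  0.09976437] [ 0.057671    0.61149456 -0.01923071]
green 1700 normal offset from centre plane mm 3.2330603140319014
yellow 1661 normal offset from centre plane mm 2.8466361174030164
```

Emit:
carry_out(
  series=[
    [0, [0.003, 0.001, -0.006], 0],
    [0, [0.006, 0.001, -0.012], 0],
    [0, [0.009, 0.002, -0.018], 0],
    [0, [0.012, 0.002, -0.022], 0],
    [0, [0.014, 0.003, -0.026], 0],
    [0, [0.015, 0.003, -0.028], 0],
    [0, [0.016, 0.003, -0.03], 0],
    [0, [0.016, 0.003, -0.03], 0],
  ],
)

```text
time: 15.32
tcp_pos: [0.5488, -0.181, 0.0858]
tool_rot: [1.071, 1.29, -1.075]
ft_force: [-12.6, -1.2, 18.5]
width: 0.0853
```

Yellow is bottomed too: same height, about 22 N along the axis. Next is green.

Emit:
carry_out(
  series=[
    [0, [-0.008, -0.001, 0.015], 0],
    [0, [-0.016, -0.003, 0.03], 0],
    [0, [-0.055, -0.01, 0.04], 0],
    [0, [-0.045, -0.06, 0.04], 0],
    [0, [-0.037, -0.099, 0.04], 0],
    [0, [0.002, -0.092, 0.035], 0],
    [0, [0.002, -0.092, 0.03], 0],
    [0, [0.002, -0.092, 0.03], 0],
  ],
)

```text
time: 15.98
tcp_pos: [0.5509, -0.2261, 0.0985]
tool_rot: [1.072, 1.292, -1.072]
ft_force: [-0.9, 0.8, -0.5]
width: 0.0853
```

Emit:
carry_out(
  series=[
    [0, [0.003, 0.001, -0.006], 0],
    [0, [0.006, 0.001, -0.012], 0],
    [0, [0.009, 0.002, -0.018], 0],
    [0, [0.012, 0.002, -0.022], 0],
    [0, [0.014, 0.003, -0.026], 0],
    [0, [0.015, 0.003, -0.028], 0],
    [0, [0.016, 0.003, -0.03], 0],
    [0, [0.016, 0.003, -0.03], 0],
  ],
)

```text
time: 16.65
tcp_pos: [0.5577, -0.2247, 0.0862]
tool_rot: [1.071, 1.291, -1.074]
ft_force: [-14.7, 1.2, 21.3]
width: 0.0857
```

Green is bottomed. Now back out and up, then a final look.

Emit:
carry_out(
  series=[
    [0, [-0.008, -0.001, 0.015], 0],
    [0, [-0.016, -0.003, 0.03], 0],
    [0, [-0.06, -0.011, 0.04], 0],
    [0, [-0.13, -0.02, 0.05], 0],
    [0, [-0.16, -0.02, 0.11], 0],
    [0, [-0.18, -0.02, 0.18], 0],
    [0, [-0.2, -0.02, 0.25], 0],
    [0, [-0.22, -0.02, 0.32], 0],
  ],
)

```text
time: 17.32
tcp_pos: [0.448, -0.2344, 0.2461]
tool_rot: [1.073, 1.291, -1.072]
ft_force: [1.2, -1.3, -0.4]
width: 0.0855
```

Emit:
carry_out(
  series=[
    [0, [0, 0, 0.02], 0],
    [0, [0, 0, 0.02], 0],
    [0, [0, 0, 0.02], 0],
    [0, [0, 0, 0.02], 0],
    [0, [0, 0, 0.02], 0],
    [0, [0, 0, 0.02], 0],
    [0, [0, 0, 0.02], 0],
    [0, [0, 0, 0.02], 0],
  ],
)

```text
time: 17.98
tcp_pos: [0.4489, -0.2346, 0.2537]
tool_rot: [1.072, 1.292, -1.072]
ft_force: [0.9, -0.7, -0.2]
width: 0.0855
```

Run:
```python
from cloud import *
s=r.state(); print(s["time"],s["tcp_pos"],s["ft_force"])
b,d,c=snap("side"); W=cloud(d,c); hsv=cv2.cvtColor(b,cv2.COLOR_RGB2HSV)
W0=cloud(np.load("side0.npz")["d"],c); h0=cv2.cvtColor(np.load("side0.npz")["im"],cv2.COLOR_RGB2HSV)
for k,lo,hi,P in(("blue",(105,120,60),(125,255,255),(.6096,-.2616)),("green",(50,100,50),(80,255,255),(.6014,-.2167)),("yellow",(22,120,100),(34,255,255),(.5926,-.172)),("red",(0,150,90),(6,255,255),(.6184,-.3067))):
    o=[]
    for w,h in((W0,h0),(W,hsv)):
        m=(cv2.inRange(h,np.array(lo),np.array(hi))>0)&(np.hypot(w[...,0]-P[0],w[...,1]-P[1])<.02)
        o.append((int(m.sum()),round(1000*float(np.median((w[m]-np.array([*P,.101]))@np.array([-.4915,-.092,.866]))),1)) if m.any() else None)
    print(k,"before/after",o)
save("s9.png",b)
```

```text
17.9833 [ 0.448918   -0.23458338  0.25369103] [ 0.92843734 -0.65957148 -0.23551735]
blue before/after [(92, 2.1), (90, 2.4)]
green before/after [(86, 1.7), (86, 2.6)]
yellow before/after [(76, 2.0), (75, 1.8)]
red before/after [(95, 2.5), (93, 2.4)]
```

View pics/s9.png

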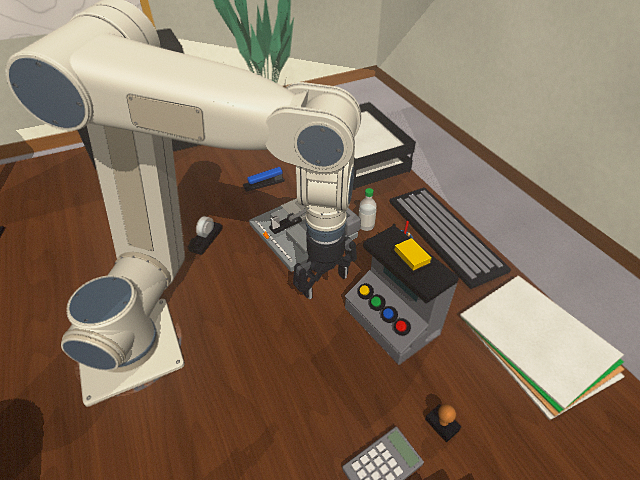

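The side view shows all four keys up, around (364,290) to (401,326). The arm is clear of everything, and the stapler, tape, bottle, notes, stamp and calculator are where they began. Handing in.

```bash
python3 -c "
from h import *
print(r.sign_off())"
```

```text
the job is handed in; nothing more can be done
None
```

The paper guide is set to the orange marker and locked. The blue, yellow and green keys were then pressed in that order, and the job was handed in at about 18 s of the 72 s allowed. The sign-off reports no verdict.

- **Guide:** I pinched the tab and slid it 66 mm, which put it within 0.5 mm of the marker with the lever still up. After locking, the tab measured about 1.5 mm off the marker, inside the 6 mm tolerance.
- **Lever:** I pushed the roller over and down until it resisted at about 25 N. Its top then stood at 70.5 mm, against 70 mm expected at the stop.
- **Keys:** I pressed with one finger of the open gripper, along each key's axis and under the hood. Each of the three bottomed at the same depth with about 22 to 26 N along its axis. I was clear of each key before moving to the next, and I did not press red.
- **Last checks:** The side camera showed all four caps within 1 mm of their starting heights, the arm clear of everything, and the other things in view still in place. The wrist force was about zero.
- **Not rechecked:** I did not measure the guide and lever again after the key presses. The arm partly hid the punch and the mug in that last view, and the tin could not be seen.

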